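# Slide test of a card house on a stick-controlled tilt platform

### The job

A small card house stands at one end of the plywood tilt platform, which leans left or right with the console's spring-centred stick; using only the stick, slowly lean the platform towards the end with the aluminium bar until the house just starts to slide, and hold that lean so that it glides down gently, never shooting down, and comes up against the bar. Keep the stick over for about two seconds more, then guide it back to the middle and let go only once the platform has stood level for half a second (do not let the stick spring back by itself), leaving the house standing level against the bar. Touch neither the platform nor what is on it, and leave the other things on the table where they are.

Things in the scene. Friction and masses are not known exactly. Their poses are not given: they have to be found in the camera images.
- console: Grey plastic stick console, a wedge box 150 x 150 mm, fixed. Origin: centre of its underside; +x its far side (away from the operator), +y its left, +z up. Its top face slopes down towards -x at 25 degrees; 65 mm above the table at its centre, back edge about 97 mm, front edge about 34 mm. The stick's pivot is at (0, 0, 65) mm in this frame.
- knob (a point): Centre of the 30 mm black ball knob on the stick (10 mm stem), 85 mm from the pivot; z along the stick, outwards, y to the console's left. At rest the stick is square to the sloping face: it leans 25 degrees from vertical to the console's -x. It leans up to 0.55 rad any way from there and springs back to centre: about 19 N at the knob per rad of lean, no friction; it does not turn about itself.
- rig: Fixed stand of the tilt platform: steel foot plate 140 x 170 mm, grey housing and a post. Origin: centre of its underside on the table; y is along the platform's length, x across it. The platform's pivot is 95 mm above the origin.
- deck: Plywood platform 122 (x) x 212 mm (y), 10 mm rims, inside 110 x 200 mm. Origin: its pivot, 18 mm below the middle of its top; z normal to it. Follows the stick angle for angle: stick leaned to the console's left (+y) lowers the platform's +y end, to the right the -y end; fore-and-aft lean of the stick does nothing. Level when the stick is centred.
- house: Loose card model house with a pitched roof, 44 (x) x 34 (y) x 43 mm, about 60 g. Origin: centre of its underside. Starts at either end of the platform. The card's grip on the plywood is not known and changes from day to day: it starts to slide somewhere between 14 and 26 degrees of lean.
- stop: Loose flat aluminium bar with a rubber underside that does not slide, 96 (x) x 34 (y) x 14 mm, 70 g, lying across the other end of the platform. Origin: centre of its underside; same axes as the platform. When the house stands against it their origins are 34 mm apart in y; about 164 mm at the start.
- glue: White glue bottle, 36 mm diameter, 110 mm high, standing loose. Leave alone. Origin: centre of its underside.
- tape: Roll of paper tape, 72 mm diameter, 19 mm high, lying loose. Leave alone. Origin: centre of its underside.
- pot: White ceramic cup, 72 mm diameter, 85 mm high. Leave alone. Origin: centre of its underside.
- massing: Light wooden massing model, 50 x 80 x 80 mm. Leave alone. Origin: centre of its underside.
- brush: Brush lying on the table. Leave alone. Origin on its underside.
- jar: Glass jar with a steel lid, 60 mm diameter, 75 mm high. Leave alone. Origin: centre of its underside.
Things that resemble listed ones, but are neither listed nor needed, are in the scene too. Of the things shaped like the house, the cardboard one is meant.

How it is judged (in metres and radians):
On the way, in this order (a step that is already met when the one before it is completed fails the run):
1. the house has started to slide towards the bar on the leaning platform (y of house in the frame of stop between -0.15 and 0.15 m and angle between deck's own z axis and vertical above 0.15 rad), for 0.05 s.
2. the house is against the bar and the platform is held leaning, steady, for a second (y of house in the frame of stop between -0.042 and 0.042 m and angle between deck's own z axis and vertical above 0.12 rad and angular speed of deck below 0.25 rad/s), for 1 s.
3. the stick is guided back to the middle and is still in the hand while the platform stands level (angle between deck's own z axis and vertical below 0.08 rad and angular speed of deck below 0.3 rad/s and contact force between the fingers and console above 0.2 N), for 0.2 s.
At the end, for the whole second after the job is handed in: The house stands upright on the platform, at rest, its origin within 42 mm of the bar's along the platform (a gap of at most 8 mm), the bar within 12 mm of where it was, the platform level to 0.06 rad (y of house in the frame of stop between -0.042 and 0.042 m and angle between deck's own z axis and vertical below 0.06 rad and angle between house's own z axis and vertical below 0.08 rad and linear speed of house below 0.01 m/s and distance of stop from where it was at the start of the episode below 0.012 m and height (world z) of house above 0.1 m); the robot touches nothing.
It fails at once if the house slides faster than 0.35 m/s (linear speed of house above 0.35 m/s).
It fails at once if the robot touches the platform, its stand, the house or the bar (contact force between any of the fingers, the arm and rig above 0.5 N or contact force between any of the fingers, the arm and house above 0.5 N or contact force between any of the fingers, the arm and stop above 0.5 N).
It fails at once if another thing on the table is moved by more than 20 mm (distance of any of glue, tape, pot, massing, brush, jar from where it was at the start of the episode above 0.02 m).
It also fails if it takes over 64 s, if anything falls off the work surface, if the arm or the gripper's body presses on something with over 40 N, if the wrist force passes 120 N, or if a joint passes its speed limit or range.

### The arm

A 6-joint arm with a two-finger parallel gripper is mounted at the origin on the work surface. World frame = base frame: x ahead of the robot, y to its left, z up, the work surface at z = 0. Lengths are in mm, angles in degrees, forces in N, time in s.
With the tool pointing down it reaches from about 300 to 825 mm from the base axis. Payload 5.4 kg.
Tool frame: the origin (TCP) lies where the fingers leave the gripper's body, on its centre line; the fingertips stand 88 mm ahead of it and the grasp point (between the pads) lies 69 mm ahead of it; z points along the fingers, y is the line along which they close (so a half turn about z gives the same grasp; the last joint's range is limited). The gripper opens to 92 mm and grips with 3 to 60 N. Pads are 20 mm wide; open, the fingers measure 128 mm over their backs; the gripper's body (75 mm by 189 mm) begins 69 mm behind the grasp point.
Start: joints at [51.56, 9.076, 91.501, -0, 79.423, -12.038], TCP at [255.689, 515.005, 302.701] pointing down, gripper open.
Joint ranges: [-166.64, 166.64], [-54.1, 131.32], [10.49, 154.53], [-73.88, 253.88], [9.74, 151.15], [-171.62, 171.62]. Speed limits (degrees/s): [147.25, 147.25, 180, 180, 180, 180].

### API

Orientations are given as [roll, pitch, yaw] about the fixed x, y, z axes, in that order (R = Rz(yaw) Ry(pitch) Rx(roll)).
In Python, from workcell import robot gives the robot as it stands.
- The arm moves only by the shell command python3 -m pendant 'ROWS' [OPENING] [FORCE]. ROWS is JSON, a list of rows, each a list of 4 numbers: the shift along the tool's x, y, z in cm, then the turn about the tool's z in rad. In form: [[x, y, z, yaw], ...]. A call has 1 to 10 rows; each row shifts and turns the commanded pose from where the row before left it, along the tool's axes as they then stand; what a row does not reach is not made up. A row lasts 1/8 s, in which the tool goes at most 62.5 mm and 10.7 degrees, less where a joint would pass 70% of its speed; a pose out of reach is approached as far as the arm can. A call with a gripper value outside its range is refused whole. OPENING is the opening in per cent of the stroke, from 0 (shut) to 100 (fully open), set as the call begins (- or left out, the last holds). The fingers move at their own pace and stop on an object; FORCE is the grip in N (left out, the last holds). Time passes only in rows, so rows that do not move let the fingers close. It gives the time, the measured TCP pose, the force, the opening and the grip force at its end, in the units of the state.
- robot.get_state(): the state, without advancing time (a new reading comes with each control period).
- robot.camera(name): name is "side" or "top"; returns the picture (420x560x3 uint8, red, green, blue); there is no depth.
- robot.calibration(name): a dict with "fx", "fy", "cx", "cy" (pixels), "D" ([k1, k2, p1, p2, k3] as OpenCV has them; the pictures are not rectified), "eye" and "attitude" of the camera in the world. Camera axes: x right, y up, looking along -z (the intrinsics and any distortion apply to the point x, -y, -z); pixel columns grow to the right and rows downward; lengths in mm; the calibration is good to about 2 mm. A picture is of the moment at which its call begins. calibration takes no time and is no camera call.
- robot.hand_in(): hands the job in; it is judged then, once.
The state is a dict: "clock": time; "joint_positions": joint angles; "dq": joint speeds; "joint_efforts": joint torques, N m; "eef_pos": TCP position; "eef_rot": TCP orientation; "force": force on the tool from outside, world axes, zero at the start; "torque": the same for the moment, N m; "finger_gap": finger opening in mm; "finger_force": force on a finger pad.
Only numpy, scipy, OpenCV 4.12 (cv2) and the standard library are available. Lean on these libraries where they do the work, as an engineer would, in place of code of your own. Each camera call takes 0.05 s, during which the arm holds its last target. There are 200 camera calls.

## Working session

There is one attempt and no reset: what is moved stays moved. The work goes in short steps, Python scripts to look and compute and a shell command to move; the robot and the scene stay as the last step left them, time stands still between calls to the robot, and variables do not carry over. Pictures are saved under pics/ and viewed, at most 10 in all, crops included, and the job is handed in when it is done.

```bash
mkdir -p pics; python3 - <<'E'
from workcell import robot
import cv2
for n in("side","top"):
    cv2.imwrite(f"pics/{n}0.png",robot.camera(n)[:,:,::-1]); print(n,robot.calibration(n))
s=robot.get_state();print(s)
E
```

```text
side {'fx': 533.9835212734988, 'fy': 533.9835212734988, 'cx': 285.86265478059124, 'cy': 205.59582094287367, 'D': array([-0.03354763,  0.        ,  0.        ,  0.        ,  0.        ]), 'eye': array([ 257.34483261, -654.25323298, 1070.90718679]), 'attitude': array([ 40.00826117,   0.57445011, -20.89760551])}
top {'fx': 399.11997049197765, 'fy': 399.11997049197765, 'cx': 269.8624261517797, 'cy': 214.8886188184651, 'D': array([-0.05057536,  0.        ,  0.        ,  0.        ,  0.        ]), 'eye': array([399.0069113 ,  78.65885559, 995.69424307]), 'attitude': array([  8.34986051,   0.7981622 , -89.67405729])}
{'clock': 0.1, 'joint_positions': array([ 5.15622660e+01,  9.11007867e+00,  9.15644086e+01, -2.22194697e-03,
        7.94248431e+01, -1.20381905e+01]), 'dq': array([ 0.05108341, -0.05722318, -0.17953747, -0.00687712, -0.01001577,
        0.08346795]), 'joint_efforts': array([ 9.70441688e-04, -3.86506498e+01, -3.22960067e+01,  7.03435508e-02,
        3.39089858e-02, -2.65637794e-05]), 'eef_pos': array([255.42031559, 514.67978962, 301.81187817]), 'eef_rot': array([-1.79902399e+02, -1.85812091e-02,  1.53600850e+02]), 'force': array([-0.33985625,  0.47245164, -0.31821181]), 'torque': array([-0.00962688,  0.03908677, -0.03112324]), 'finger_force': 0.0, 'finger_gap': 92.08048875818757}
```

View pics/side0.png

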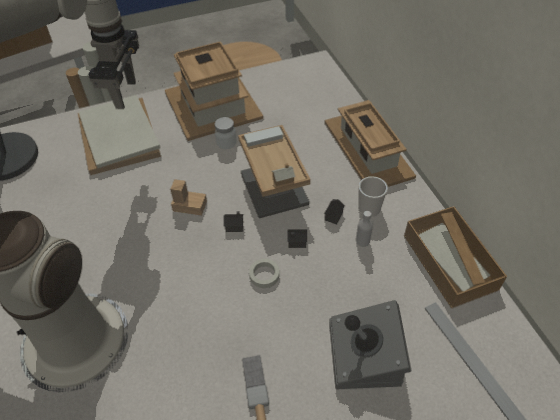

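View pics/top0.png

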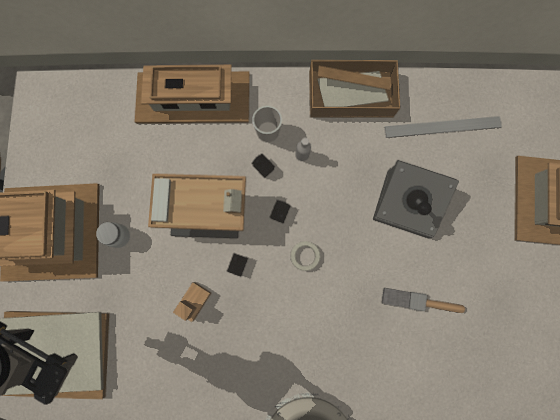

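The top view shows the platform at (197,202), with the house at its right end (232,201) and the bar at its left end (160,199). The console is at (417,200), with its knob at about (425,205). Lookalikes for the console and knob are the black blocks at (263,165), (280,211) and (237,264). Lookalikes for the house are the massing models at (190,90), (30,225) and (190,300). I'll check the choice in close crops.

```bash
python3 - <<'E'
import cv2,numpy as np
s=cv2.imread("pics/side0.png");t=cv2.imread("pics/top0.png")
f=lambda i,x,y,w,h:cv2.resize(i[y:y+h,x:x+w],(400,400),interpolation=cv2.INTER_CUBIC)
a=np.hstack([f(s,320,295,100,100),f(t,370,150,100,100)])
cv2.imwrite("pics/c1.png",a)
b=np.hstack([f(s,225,115,100,100),f(t,145,150,110,110)])
cv2.imwrite("pics/c2.png",b)
E
cat > h.py <<'E'
import numpy as np,cv2
from workcell import robot
from scipy.spatial.transform import Rotation as R
def cam(n):
    c=robot.calibration(n);K=np.array([[c['fx'],0,c['cx']],[0,c['fy'],c['cy']],[0,0,1]])
    return c,K,R.from_euler('xyz',c['attitude'],degrees=True).as_matrix()
def ray(n,p):
    c,K,M=cam(n);u=cv2.undistortPoints(np.array([[p]],float),K,c['D'])[0,0]
    d=M@np.array([u[0],-u[1],-1]);return c['eye'],d/np.linalg.norm(d)
def plane(n,p,z):
    e,d=ray(n,p);return e+d*(z-e[2])/d[2]
def tri(ps,pt):
    A=[];b=[]
    for n,p in(('side',ps),('top',pt)):
        e,d=ray(n,p);P=np.eye(3)-np.outer(d,d);A.append(P);b.append(P@e)
    return np.linalg.lstsq(np.vstack(A),np.hstack(b),rcond=None)[0]
def proj(n,X):
    c,K,M=cam(n);x=M.T@(np.array(X)-c['eye']);return cv2.projectPoints(np.array([[x[0],-x[1],-x[2]]]),np.zeros(3),np.zeros(3),K,c['D'])[0][0,0]
E
```

```text
(no output)
```

View pics/c1.png

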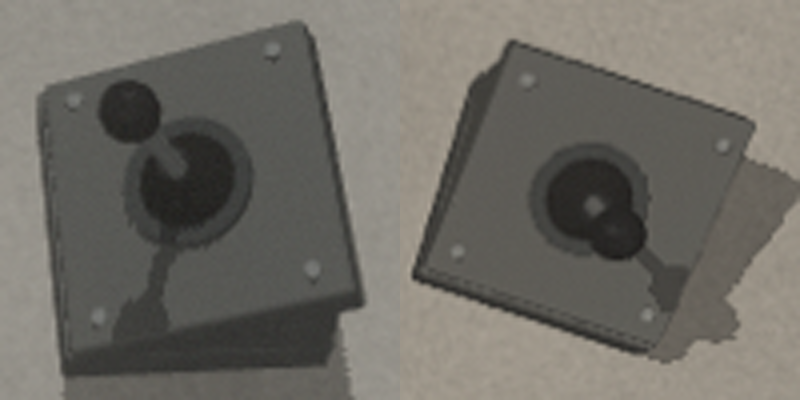

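View pics/c2.png

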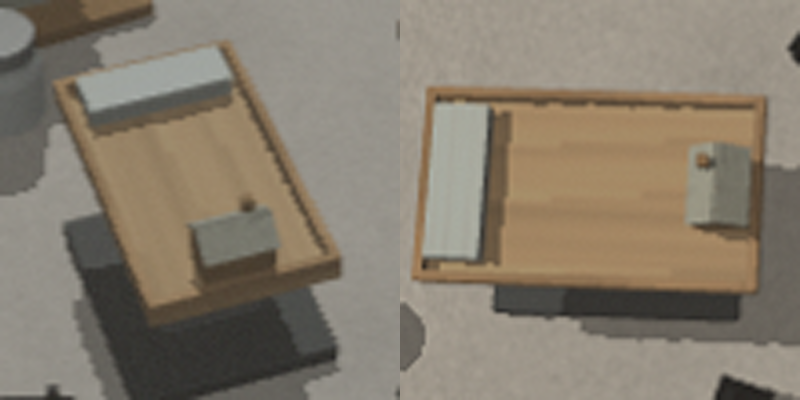

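```bash
python3 - <<'E'
from h import *
s=lambda x,y:(320+x/4-.375,295+y/4-.375); t=lambda x,y:(370+(x-400)/4-.375,150+y/4-.375)
for n,a,b in(('knob',(130,111),(616,233)),('c++',(303,22),(510,42)),('c+-',(362,303),(753,122)),('c--',(65,355),(657,352)),('c-+',(38,95),(413,275)),('screw++',(273,49),(527,80)),('s+-',(313,269),(722,146)),('s--',(98,317),(647,314)),('s-+',(73,101),(457,252))):
    X=tri(s(*a),t(*b));print(n,X.round(1),(proj('side',X)-s(*a)).round(1))
s2=lambda x,y:(225+x/4,115+y/4); t2=lambda x,y:(145+(x-400)*.275,150+y*.275)
for n,a,b in(('d nearleft TL',(55,85),(413,280)),('TR',(230,42),(430,90)),('BR',(340,262),(765,97)),('BL',(150,310),(755,290))):
    print(n,tri(s2(*a),t2(*b)).round(1))
E
```

```text
knob [ 540.7 -242.5  142.5] [ 0. -0.]
c++ [ 662.8 -205.7   90.1] [-0.  0.]
c+- [ 617.6 -349.6   84.2] [-0.3  0.1]
c-- [ 485.9 -304.5   34.9] [-0.  0.]
c-+ [ 534.9 -161.3   20.1] [-0.2  0.1]
screw++ [ 640.  -214.5   90.9] [-0.2  0.1]
s+- [ 601.9 -327.7   89.9] [-0.4  0.1]
s-- [ 507.5 -295.9   44. ] [ 0.2 -0. ]
s-+ [ 545.1 -182.4   43.7] [ 0. -0.]
d nearleft TL [501.1 361.4 119.8]
TR [620.8 356.2 121.8]
BR [614.9 147.1 120.5]
BL [494.6 151.2 122.2]
```

The console is fixed at about (574,-255) with yaw -18.5°. The knob centre is at (540.5,-243,142), which agrees with the geometry in the text. The crop confirms the cardboard house at the right end of the deck and the bar at the left end, towards world +y. I'll turn the tool so the fingers close along console x, then move over the knob.

```bash
python3 -m pendant '[[0,0,-0.5,0.179],[0,0,-0.5,0.179],[0,0,-0.5,0.179],[0,0,-0.5,0.179],[0,0,-0.5,0.179],[0,0,-0.5,0.179],[0,0,-0.5,0.179],[0,0,-0.5,0.179]]' 100 30
python3 -m pendant '[[-3.14,2.55,0,0],[-3.14,2.55,0,0],[-3.14,2.55,0,0],[-3.14,2.55,0,0],[-3.14,2.55,0,0],[-3.14,2.55,0,0],[-3.14,2.55,0,0],[-3.14,2.55,0,0],[-3.14,2.55,0,0],[-3.14,2.55,0,0]]'
python3 -m pendant '[[-3.14,2.55,0,0],[-3.14,2.55,0,0],[-3.14,2.55,0,0],[-3.14,2.55,0,0],[-3.14,2.55,0,0],[-3.14,2.55,0,0],[-3.14,2.55,0,0],[-3.14,2.55,0,0],[-3.14,2.55,0,0],[0,0,0,0]]'
```

```text
clock: 1.1
eef_pos: [255.5, 514.8, 342.2]
eef_rot: [-180.0, 0.1, 71.2]
force: [-0.2, -0.0, -0.5]
finger_gap: 91.7
finger_force: 0.0
clock: 2.35
eef_pos: [398.3, 135.2, 342.4]
eef_rot: [-180.0, 0.0, 71.6]
force: [0.7, -0.2, 0.2]
finger_gap: 91.8
finger_force: 0.0
clock: 3.6
eef_pos: [526.5, -206.3, 341.7]
eef_rot: [-179.9, -0.0, 71.4]
force: [0.9, 0.8, -0.6]
finger_gap: 91.3
finger_force: 0.0
```

```bash
python3 -m pendant '[[-1.5,1.24,0,0],[-1.54,1.23,0,0],[0,0,2,0],[0,0,2,0],[0,0,2,0],[0,0,1,0],[0,0,0,0]]'
python3 - <<'E'
from h import *
import cv2
a=robot.camera('side')[:,:,::-1];b=robot.camera('top')[:,:,::-1]
f=lambda i,x,y:cv2.resize(i[y:y+120,x:x+120],(400,400),interpolation=cv2.INTER_CUBIC)
cv2.imwrite('pics/g1.png',np.hstack([f(a,300,270),f(b,370,150)]))
E
```

```text
clock: 4.47
eef_pos: [540.0, -240.1, 272.1]
eef_rot: [-179.9, -0.0, 71.6]
force: [0.4, -0.7, 0.2]
finger_gap: 91.8
finger_force: 0.0
```

View pics/g1.png

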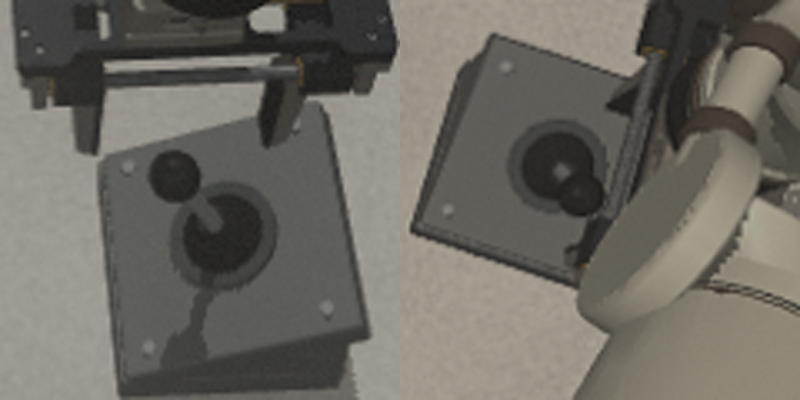

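The picture shows the open fingers straddling the knob, with ample clearance. I'll descend and grip.

```bash
python3 -m pendant '[[-0.27,0.1,1,0],[0,0,2,0],[0,0,2,0],[0,0,1.1,0],[0,0,0,0]]'
python3 -m pendant '[[0,0,0,0],[0,0,0,0],[0,0,0,0],[0,0,0,0],[0,0,0,0],[0,0,0,0],[0,0,0,0],[0,0,0,0]]' 0 40
```

```text
clock: 5.2
eef_pos: [539.8, -243.3, 210.0]
eef_rot: [-179.8, -0.1, 71.6]
force: [-0.0, -0.3, -0.0]
finger_gap: 91.8
finger_force: 0.0
clock: 6.2
eef_pos: [540.4, -243.8, 211.7]
eef_rot: [-180.0, -0.0, 71.6]
force: [-0.1, -0.0, 0.4]
finger_gap: 28.4
finger_force: 40.0
```

```bash
python3 -m pendant '[[0.25,0,0,0],[0.25,0,0.01,0],[0.25,0.01,0.02,0],[0.25,0.01,0.02,0],[0.25,0.01,0.03,0],[0.23,0.02,0.04,0],[0,0,0,0],[0,0,0,0]]'
python3 - <<'E'
from h import *
import cv2
a=robot.camera('side')[:,:,::-1];b=robot.camera('top')[:,:,::-1]
cv2.imwrite('pics/l_side.png',a);cv2.imwrite('pics/l_top.png',b)
f=lambda i,x,y:cv2.resize(i[y:y+120,x:x+120],(400,400),interpolation=cv2.INTER_CUBIC)
cv2.imwrite('pics/g2.png',np.vstack([np.hstack([f(a,220,110),f(b,140,145)])[:,:],np.hstack([f(a,300,270),f(b,370,150)])])[:600] if 0 else np.hstack([f(a,220,110),f(b,140,145)]))
E
```

```text
clock: 7.2
eef_pos: [545.6, -229.9, 210.6]
eef_rot: [180.0, 0.0, 71.6]
force: [-0.4, -3.8, 0.3]
finger_gap: 28.2
finger_force: 40.0
```

View pics/g2.png

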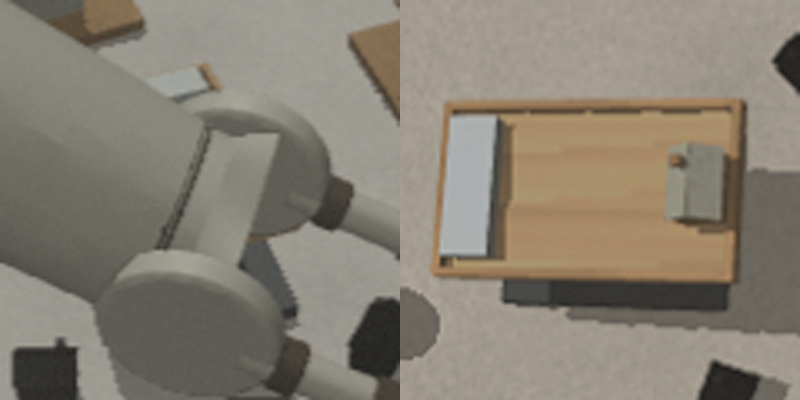

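The left (bar) end of the deck now looks narrower, 51 px against 55 px, so it has dropped: the lean is in the right direction at about 10°. Next I'll make fine steps, with a tracker that stops the chain once the house moves.

```bash
cat > track.py <<'E'
import sys
from h import *
b=robot.camera('top');S=cv2.cvtColor(b,cv2.COLOR_RGB2HSV)[194:206,183:243,1]
m=np.median(S,axis=0)<60;m[54:]=False;c=np.where(m)[0]+183
s=robot.get_state();d=s['eef_pos'][:2]-[540.4,-243.8];th=np.degrees(np.arcsin((d@[.317,.948])/85))
left=c.min() if len(c) else 0
print(round(float(s['clock']),2),'lean %.1f'%th,'house cols',left,c.max() if len(c) else 0,len(c))
sys.exit(0 if left>=(float(sys.argv[1]) if len(sys.argv)>1 else 0) else 1)
E
python3 track.py
python3 -m pendant '[[0.15,0.01,0.03,0],[0.15,0.01,0.03,0],[0.14,0.01,0.03,0],[0,0,0,0]]' | tail -1
python3 track.py
```

```text
7.35 lean 10.0 house cols 220 236 17
finger_force: 40.0
7.9 lean 12.9 house cols 219 235 17
```

```bash

python3 -m pendant '[[0.1,0.01,0.03,0],[0,0,0,0],[0,0,0,0]]' | tail -1 && python3 track.py 218 &&
python3 -m pendant '[[0.1,0.01,0.03,0],[0,0,0,0],[0,0,0,0]]' | tail -1 && python3 track.py 218 &&
python3 -m pendant '[[0.1,0.01,0.03,0],[0,0,0,0],[0,0,0,0]]' | tail -1 && python3 track.py 218 &&
python3 -m pendant '[[0.1,0.01,0.03,0],[0,0,0,0],[0,0,0,0]]' | tail -1 && python3 track.py 217 &&
python3 -m pendant '[[0.1,0.01,0.03,0],[0,0,0,0],[0,0,0,0]]' | tail -1 && python3 track.py 217
```

```text
finger_force: 40.0
8.32 lean 13.5 house cols 218 235 18
finger_force: 40.0
8.75 lean 14.2 house cols 218 234 17
finger_force: 40.0
9.18 lean 14.9 house cols 218 234 17
finger_force: 40.0
9.6 lean 15.6 house cols 218 233 16
finger_force: 40.0
10.03 lean 16.3 house cols 217 233 17
```

```bash

python3 -m pendant '[[0.1,0.01,0.03,0],[0,0,0,0],[0,0,0,0]]' | tail -1 && python3 track.py 216 &&
python3 -m pendant '[[0.1,0.01,0.03,0],[0,0,0,0],[0,0,0,0]]' | tail -1 && python3 track.py 216 &&
python3 -m pendant '[[0.1,0.01,0.03,0],[0,0,0,0],[0,0,0,0]]' | tail -1 && python3 track.py 216 &&
python3 -m pendant '[[0.1,0.015,0.03,0],[0,0,0,0],[0,0,0,0]]' | tail -1 && python3 track.py 215 &&
python3 -m pendant '[[0.1,0.015,0.03,0],[0,0,0,0],[0,0,0,0]]' | tail -1 && python3 track.py 215 &&
python3 -m pendant '[[0.1,0.015,0.03,0],[0,0,0,0],[0,0,0,0]]' | tail -1 && python3 track.py 215
```

```text
finger_force: 40.0
10.45 lean 17.0 house cols 216 231 16
finger_force: 40.0
10.88 lean 17.7 house cols 209 224 16
```

Sliding has started at about 17.5°. I'll hold and watch.

```bash
python3 -m pendant '[[0,0,0,0]]' | tail -1; python3 track.py;python3 -m pendant '[[0,0,0,0]]' | tail -1; python3 track.py
```

```text
finger_force: 40.0
11.05 lean 17.7 house cols 203 218 16
finger_force: 40.0
11.22 lean 17.7 house cols 195 210 16
```

```bash
python3 -m pendant '[[0,0,0,0],[0,0,0,0],[0,0,0,0],[0,0,0,0],[0,0,0,0],[0,0,0,0],[0,0,0,0],[0,0,0,0]]' | tail -1
python3 -m pendant '[[0,0,0,0],[0,0,0,0],[0,0,0,0],[0,0,0,0],[0,0,0,0],[0,0,0,0],[0,0,0,0],[0,0,0,0]]' | tail -1
python3 -m pendant '[[0,0,0,0],[0,0,0,0],[0,0,0,0],[0,0,0,0],[0,0,0,0],[0,0,0,0],[0,0,0,0],[0,0,0,0]]'
python3 - <<'E'
from h import *
b=robot.camera('top')[145:265,140:260,::-1];cv2.imwrite('pics/g3.png',cv2.resize(b,(480,480),interpolation=cv2.INTER_CUBIC))
E
```

```text
finger_force: 40.0
finger_force: 40.0
clock: 14.22
eef_pos: [550.1, -219.7, 208.2]
eef_rot: [180.0, 0.0, 71.5]
force: [-3.7, -4.0, 2.8]
finger_gap: 28.3
finger_force: 40.0
```

View pics/g3.png

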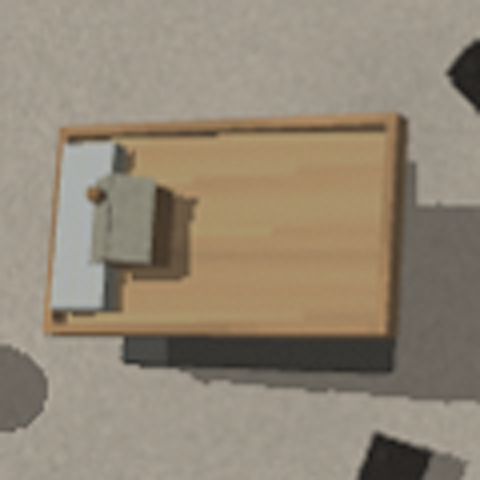

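The house is against the bar at (115,220) in the crop, and the lean has been held for about 2 s. I'll guide the stick back slowly.

```bash
python3 -m pendant '[[-0.13,-0.01,-0.035,0],[-0.13,-0.01,-0.035,0],[-0.13,-0.01,-0.03,0],[-0.13,-0.01,-0.03,0],[-0.13,-0.01,-0.03,0],[-0.13,-0.01,-0.03,0],[-0.13,-0.01,-0.03,0],[-0.13,-0.01,-0.03,0],[-0.13,-0.01,-0.02,0],[-0.13,-0.01,-0.02,0]]' |tail -1
python3 -m pendant '[[-0.14,-0.01,-0.02,0],[-0.14,-0.01,-0.02,0],[-0.13,-0.01,-0.02,0],[-0.13,-0.01,-0.02,0],[-0.13,-0.01,-0.02,0],[-0.13,0,-0.01,0],[-0.13,0,-0.01,0],[-0.13,0,-0.01,0],[-0.13,0,0,0],[-0.13,0,0,0]]' |tail -1
python3 -m pendant '[[0,0,0,0],[0,0,0,0],[0,0,0,0],[0,0,0,0],[0,0,0,0],[0,0,0,0]]'
python3 track.py
python3 - <<'E'
from h import *
b=robot.camera('top')[145:265,140:260,::-1];cv2.imwrite('pics/g4.png',cv2.resize(b,(480,480),interpolation=cv2.INTER_CUBIC))
E
```

```text
finger_force: 40.0
finger_force: 40.0
clock: 17.52
eef_pos: [540.3, -243.7, 211.4]
eef_rot: [-180.0, -0.0, 71.6]
force: [2.1, 1.3, -5.4]
finger_gap: 28.0
finger_force: 40.0
17.57 lean 0.0 house cols 0 0 0
```

View pics/g4.png

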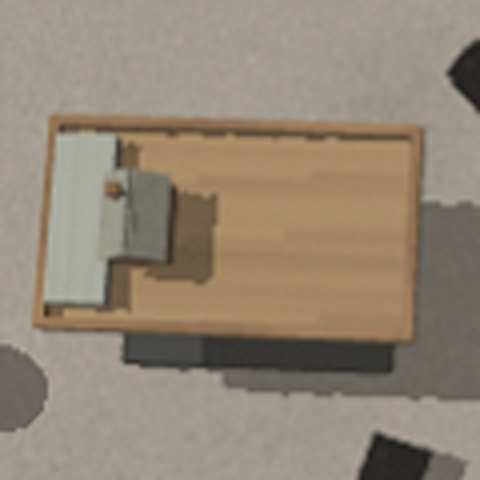

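The deck is level and the house stands against the bar. I'll hold a little longer, ease the grip, open the fingers and rise.

```bash
python3 -m pendant '[[0,0,0,0],[0,0,0,0],[0,0,0,0]]' 0 10|tail -5; python3 -m pendant '[[0,0,0,0],[0,0,0,0],[0,0,0,0]]' 0 3|tail -4; python3 -m pendant '[[0,0,0,0],[0,0,0,0],[0,0,0,0],[0,0,0,0]]' 60 | tail -3
python3 -m pendant '[[0,0,0,0],[0,0,-0.5,0],[0,0,-1.5,0],[0,0,-2,0],[0,0,-2,0],[0,0,-2,0],[0,0,-2,0],[0,0,0,0],[0,0,0,0],[0,0,0,0]]'
python3 - <<'E'
from h import *
b=robot.camera('top')[:,:,::-1];cv2.imwrite('pics/g5.png',b)
E
```

```text
eef_pos: [540.4, -244.1, 212.0]
eef_rot: [180.0, 0.0, 71.5]
force: [0.3, 0.3, -2.9]
finger_gap: 29.3
finger_force: 10.0
eef_rot: [180.0, 0.0, 71.6]
force: [0.3, 1.5, -0.1]
finger_gap: 29.1
finger_force: 3.0
force: [0.4, 0.4, 1.4]
finger_gap: 55.1
finger_force: 0.0
clock: 20.12
eef_pos: [540.0, -243.6, 310.7]
eef_rot: [-179.9, -0.0, 71.5]
force: [-0.1, -0.1, -0.3]
finger_gap: 55.1
finger_force: 0.0
```

View pics/g5.png

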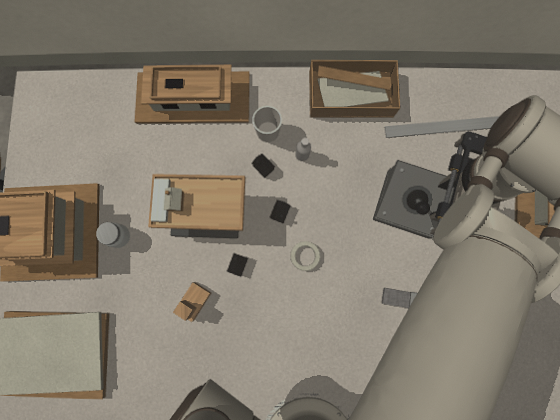

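The deck is level with the house standing at the bar, around (172,199), and the gripper is clear above the console. Nothing else has moved.

```bash
python3 -c "
from workcell import robot
print(robot.hand_in())"
```

```text
the job is handed in; nothing more can be done
None
```

The job is handed in at about 20 s, verdict not shown: the house slid gently at about 17.7° of lean and stands against the bar on the level platform, and the stick was guided back to centre before I let go.

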